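# Put the eraser in the china dish and slide the dish under the desk shelf

### The arm

A 6-joint arm with a two-finger parallel gripper is mounted at the origin on the work surface. World frame = base frame: x ahead of the robot, y to its left, z up, the work surface at z = 0. Lengths are in m, angles in degrees, forces in N, time in s.
With the tool pointing down it reaches from about 0.35 to 0.95 m from the base axis. Payload 17.4 kg.
Tool frame: the origin (TCP) lies at the centre of the arm's flange, where the gripper is bolted on; the fingertips stand 186 mm ahead of it and the grasp point (between the pads) lies 167 mm ahead of it; z points along the fingers, y is the line along which they close (so a half turn about z gives the same grasp; the last joint's range is limited). The gripper opens to 93 mm and grips with 3 to 60 N. Pads are 15 mm wide; open, the fingers measure 128 mm over their backs; the gripper's body (75 mm by 188 mm) begins 65 mm behind the grasp point.
Start: joints at [73.293, 6.646, 82.598, -0, 90.757, -2.166], TCP at [0.169, 0.653, 0.405] pointing down, gripper open.
Joint ranges: [-162.19, 162.19], [-47.58, 125.68], [4.15, 143.07], [-65.23, 245.23], [0.69, 171.88], [-170.13, 170.13]. Speed limits (degrees/s): [108.29, 108.29, 127.2, 180, 180, 180].

### API

Orientations are given as [roll, pitch, yaw] about the fixed x, y, z axes, in that order (R = Rz(yaw) Ry(pitch) Rx(roll)).
In Python, from plant import robot gives the robot as it stands.
- The arm moves only by the tool drive_tool, never from a script. Its arguments are lists of equal length, an entry for each row: "xyz": the shift along the world's x, y, z in m, a list of three; "turn": the turn about the world's z in degrees. In form: {"xyz": [[x, y, z], ...], "turn": [turn, ...]}. A call has 1 to 12 rows; each row shifts and turns the commanded pose from where the row before left it; what a row does not reach is not made up. A row lasts 1/12 s, in which the tool goes at most 41.7 mm and 7.16 degrees, less where a joint would pass 70% of its speed; a pose out of reach is approached as far as the arm can. A call is refused whole if a number of a shift passes 0.0417 or a number of a turn 7.16, either way. A call with a gripper value outside its range is refused whole. "jaw" is the opening, from 0 (shut) to 1 (fully open), set as the call begins (left out, the last holds). The fingers move at their own pace and stop on an object; "newtons" is the grip in N (left out, the last holds). Time passes only in rows, so rows that do not move let the fingers close. It gives the time, the measured TCP pose, the force, the opening and the grip force at its end, in the units of the state.
- robot.sense(): the state, without advancing time (a new reading comes with each control period).
- robot.get_image(name): name is "scene" or "top" or "wrist"; returns a dict with "img" (400x640x3 uint8, red, green, blue), "z_map" (400x640 float32, m along the optical axis (not along the pixel's ray), 0 where there is no reading), "intrinsics" (3x3 intrinsics, pixels), "rvec" (rotation vector, rad) and "tvec" (3), from world to camera coordinates, as OpenCV has them; the wrist camera has in their place "mount" (4x4, takes a point from camera to tool coordinates, whose origin is the TCP and whose axes are the flange's). Camera axes: x right, y down, z forward; pixel columns grow to the right and rows downward; lengths in m; the calibration is good to about 2 mm. A picture is of the moment at which its call begins: read the wrist's pose just before it.
- robot.close_job(): hands the job in; it is judged then, once.
The state is a dict: "clock": time; "joints": joint angles; "dq": joint speeds; "joint_efforts": joint torques, N m; "eef_pos": TCP position; "eef_rot": TCP orientation; "contact_force": force on the tool from outside, world axes, zero at the start; "ft_torque": the same for the moment, N m; "grip_width": finger opening in m; "finger_force": force on a finger pad.
Only numpy, scipy, OpenCV 4.12 (cv2) and the standard library are available. Lean on these libraries where they do the work, as an engineer would, in place of code of your own. Each camera call takes 0.05 s, during which the arm holds its last target. There are 200 camera calls.

### The job

Lay the big eraser down in the white ceramic dish, let it go, and then slide the dish, without lifting it off its support, up the little ramp of the desk shelf until the whole dish is under the shelf board. The dish chips easily: set the eraser down softly and push slowly and lightly, never with more than 12 N, and do not ram it against the stop strip at the back. Leave the lunchbox, bottle, pen stand and abacus where they are.

Things in the scene. Friction and masses are not known exactly. Their poses are not given: they have to be found in the camera images.
- eraser_center (a point): Centre of the big eraser, a solid block 70 mm long (its x), 30 mm wide (its y), 24 mm high, red with a blue sleeve round the middle and one end, about 45 g, lying flat on the desk far to the left (beyond the shelf) or to the right of the dish (centre 12 mm above the desk).
- dish: Loose round white ceramic dish, 0.2 to 0.45 kg, on the desk before the shelf. Origin: centre of its underside. 124 mm across at the rim, 112 mm at the foot, 34 mm high; wall 5 mm, inner floor 5 mm above the underside, 100 mm across. Steady pushing, ramp included, takes 2 to 6 N; two tips 50 mm apart keep it straight. Push on the wall below the rim: tips bearing on the rim press it down and jam it on the ramp; rising a little with the dish eases it.
- shelf: Fixed wooden desk shelf. Origin: on the desk below the bay's middle; x points into the bay (open side at -x, facing right and somewhat towards the robot). Floor board 6 mm thick, x = -60 to +75 mm, y = -110 to +110 mm, with 18 x 15 mm posts at its corners outside that width. Ramp from the desk at x = -105 mm up to the floor board at -60 mm. Stop strip 25 mm high, face at x = +75 mm. The dish is wholly under the board with its centre at x = -13 to +13 mm.
- shelf_edge (a point): Middle of the front lower edge of the shelf board that roofs the bay: 145 mm above the desk, at x = -75 mm of the shelf. The board is 15 mm thick and reaches 150 mm back from here over the whole bay, so an upright gripper cannot follow the dish in; it must lean back 25 to 45 degrees, tips foremost.
- lunchbox: Bystander: stainless steel lunchbox 130 x 90 x 50 mm, loose, at whichever of the far left and right places the eraser is not. Origin: centre of its underside, long side along its x.
- bottle: Bystander: capped green glass bottle, 68 mm across, 200 mm high, loose, behind the shelf. Origin: centre of its underside.
- penstand: Bystander: black plastic pen stand with pens, 76 mm across, 100 mm high (pens to about 170 mm), loose, left of the shelf. Origin: centre of its underside.
- abacus: Bystander: wooden abacus with coloured beads, 110 x 180 x 20 mm, loose, lying on top of the shelf board. Origin: centre of its underside, long side along its y.

How it is judged:
By the outcome, as a careful person would: the job done as asked, in the order asked, and still so for the second after the job is handed in, with the robot touching nothing.
It also fails if it takes over 72 s, if anything falls off the work surface, if the arm or the gripper's body presses on something with over 40 N, if the wrist force passes 120 N, or if a joint passes its speed limit or range.

## Working session

There is one attempt and no reset: what is moved stays moved. The work goes in short steps, Python scripts to look and compute and a tool call to move; the robot and the scene stay as the last step left them, time stands still between calls to the robot, and variables do not carry over. Pictures are saved under pics/ and viewed, at most 10 in all, crops included, and the job is handed in when it is done.

Besides the shell and the picture viewer there is one more tool, called after ">>>" as name(argument=value, ...) on one line, values as JSON. drive_tool: Moves the arm, as the interface text tells. Its arguments: {"type":"object","properties":{"xyz":{"type":"array","items":{"type":"array","items":{"type":"number"}}},"turn":{"type":"array","items":{"type":"number"}},"jaw":{"type":"number"},"newtons":{"type":"number"}},"required":["xyz","turn"]}

```bash
ls; mkdir -p pics; cat > h.py <<'E'
import numpy as np, cv2
from plant import robot
def cam(n):
    im=robot.get_image(n); K=np.array(im["intrinsics"]); z=im["z_map"]
    v,u=np.mgrid[:z.shape[0],:z.shape[1]]
    P=np.stack([(u-K[0,2])/K[0,0]*z,(v-K[1,2])/K[1,1]*z,z],-1)
    R=cv2.Rodrigues(np.array(im["rvec"],float))[0]; t=np.array(im["tvec"],float).ravel()
    W=(P-t)@R; W[z==0]=np.nan
    return im["img"],W
E
python3 - <<'E'
from h import *
s=robot.sense(); print(s)
for n in("scene","top"):
    i,W=cam(n); np.savez("pics/%s0.npz"%n,i=i,W=W); cv2.imwrite("pics/%s0.png"%n,i[...,::-1])
E
```

```text
pics
{'clock': 0.0, 'joints': array([ 7.32924205e+01,  6.67584316e+00,  8.26346596e+01, -3.87586955e-04,
        9.07544760e+01, -2.16627665e+00]), 'dq': array([ 0.01436597,  0.04233042, -0.02836911, -0.02251445, -0.08383188,
       -0.06050406]), 'joint_efforts': array([-1.70627020e-03, -7.21248937e+01, -6.22633839e+01,  7.80397095e-02,
        2.34313501e-02, -5.93679056e-05]), 'eef_pos': array([0.16949998, 0.6533983 , 0.4039966 ]), 'eef_rot': array([-1.79935053e+02, -2.06889164e-03,  1.65458691e+02]), 'contact_force': array([-0.27050204, -0.00058556,  0.44648127]), 'ft_torque': array([0.00959538, 0.01817846, 0.00582287]), 'finger_force': 0.0, 'grip_width': 0.0933812933343908}
```

View pics/scene0.png

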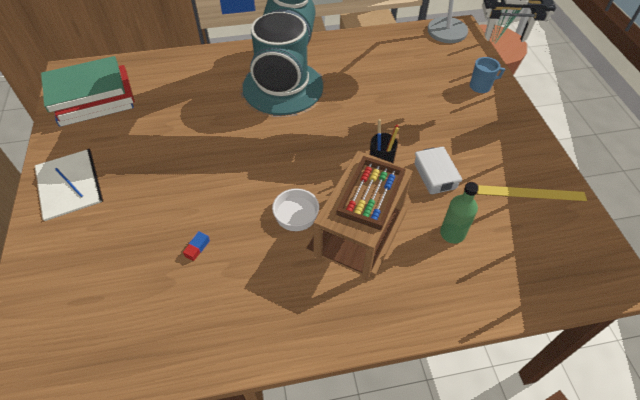

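View pics/top0.png

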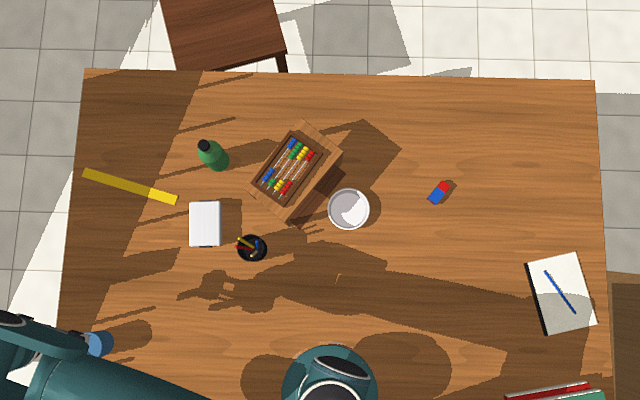

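The scene picture shows the dish at about (296,210), the eraser at (197,246) and the shelf with the abacus at (370,195). The top picture shows the dish at (348,209), the eraser at (440,192), the shelf board at (296,175), the lunchbox at (205,224), the bottle at (212,155) and the pen stand at (251,248).

```bash
python3 - <<'E'
from h import *
T={}
for n in("top","scene"):
    d=np.load("pics/%s0.npz"%n); i,W=d["i"].astype(int),d["W"]; r,g,b=i[...,0],i[...,1],i[...,2]; Z=W[...,2]
    ok=np.isfinite(Z)
    sat=(i.max(-1)-i.min(-1))
    # eraser
    v,u=np.mgrid[:400,:640]
    c=(440,192) if n=="top" else (197,246)
    near=(abs(u-c[0])<30)&(abs(v-c[1])<30)
    m=ok&near&(Z>.015)&(Z<.035)
    p=W[m]; q=cv2.minAreaRect(p[:,:2].astype(np.float32)); print(n,"eraser",q,np.median(p[:,2]),m.sum())
    mr=m&(r>b+60); mb=m&(b>r+40); print(" red",W[mr].mean(0)," blue",W[mb].mean(0))
    c=(348,209) if n=="top" else (296,210)
    near=(abs(u-c[0])<32)&(abs(v-c[1])<32)
    m=ok&near&(Z>.027)&(Z<.045)&(sat<40); p=W[m]
    if m.sum()>10: print(" rim",cv2.minEnclosingCircle(p[:,:2].astype(np.float32)),p[:,2].max(),np.median(p[:,2]),m.sum())
    c=(296,175) if n=="top" else (370,195)
    near=(abs(u-c[0])<65)&(abs(v-c[1])<80)
    m=ok&near&(Z>.152)&(Z<.168); p=W[m]; q=cv2.minAreaRect(p[:,:2].astype(np.float32)); print(" board",q,cv2.boxPoints(q),m.sum(),np.median(p[:,2]))
    m=ok&near&(Z>.168)&(Z<.2); p=W[m]; q=cv2.minAreaRect(p[:,:2].astype(np.float32)); print(" abacus",q,np.median(p[:,2]))
E
```

```text
top eraser ((0.5806719064712524, -0.30971601605415344), (0.031067168340086937, 0.07091198116540909), 51.241859436035156) 0.024282823940822748 251
 red [ 0.59750041 -0.32260872  0.02413263]  blue [ 0.57052904 -0.30145962  0.02418071]
 rim ((0.52273029088974, -0.04280098155140877), 0.06167212873697281) 0.04268551671406413 0.032735962566011766 251
 board ((0.5584386587142944, 0.155001699924469), (0.15119236707687378, 0.38330021500587463), 52.08100128173828) [[ 0.36079228  0.21314333]
 [ 0.6631702  -0.02241261]
 [ 0.75608504  0.09686007]
 [ 0.4537071   0.332416  ]] 3446 0.1595921602800714
 abacus ((0.569298505783081, 0.16088056564331055), (0.13194790482521057, 0.3484610617160797), 50.55008316040039) 0.1771979792076629
scene eraser ((0.58420330286026, -0.30780917406082153), (0.0338507816195488, 0.07249096035957336), 51.76130294799805) 0.024182904544195187 346
 red [ 0.60300147 -0.32036064  0.02336683]  blue [ 0.57430016 -0.29828126  0.02417995]
 rim ((0.523949146270752, -0.038490258157253265), 0.06454943120479584) 0.040982760971175904 0.03339683488676866 344
 board ((0.5605378150939941, 0.1573750078678131), (0.1505531519651413, 0.38616853952407837), 52.27397155761719) [[ 0.36175793  0.21598098]
 [ 0.6671962  -0.02031032]
 [ 0.7593177   0.09876904]
 [ 0.45387942  0.33506033]] 3541 0.16084659502450055
 abacus ((0.5551242828369141, 0.17029795050621033), (0.11045121401548386, 0.32124677300453186), 56.073455810546875) 0.17828244799241275
```

>>> drive_tool(xyz=[[0.0155,-0.0365,0.002],[0.0155,-0.0365,0.002],[0.0155,-0.0365,0.002],[0.0155,-0.0365,0.002],[0.0155,-0.0365,0.002],[0.0155,-0.0365,0],[0.0155,-0.0365,0],[0.0155,-0.0365,0],[0.0155,-0.0365,0],[0.0155,-0.0365,0],[0.0155,-0.0365,0],[0.0155,-0.0365,0]], turn=[-1,-1,-1,-1,-1,-1,-1,-1,-1,-1,-1,-1], jaw=0.7, newtons=12)

```text
clock: 1.1
eef_pos: [0.3555, 0.2135, 0.4147]
eef_rot: [180.0, 0.0, 153.4]
contact_force: [0.2, 0.6, -0.1]
grip_width: 0.0652
finger_force: 0.0
```

>>> drive_tool(xyz=[[0.0155,-0.0365,0],[0.0155,-0.0365,0],[0.0155,-0.0365,0],[0.0155,-0.0365,0],[0.0155,-0.0365,0],[0.0155,-0.0365,0],[0.0155,-0.0365,0],[0.0155,-0.0365,0],[0.0155,-0.0365,0],[0.0155,-0.0365,0],[0.0155,-0.0365,0],[0.0155,-0.0365,0]], turn=[-1,-1,-1,-1,-1,-1,-1,-1,-1,-1,-1,-1])

```text
clock: 2.1
eef_pos: [0.5418, -0.2248, 0.4143]
eef_rot: [-180.0, -0.0, 141.4]
contact_force: [0.1, 1.3, 0.3]
grip_width: 0.0654
finger_force: 0.0
```

```bash
python3 - <<'E'
from h import *
a=np.radians(52.15); ex=np.array([np.cos(a),np.sin(a)]); ey=np.array([-ex[1],ex[0]])
for n in("top","scene"):
    d=np.load("pics/%s0.npz"%n); W=d["W"].reshape(-1,3); W=W[np.isfinite(W[:,2])]
    x,y=W[:,:2]@ex,W[:,:2]@ey
    m=(W[:,2]>.153)&(W[:,2]<.166)&(x>.38)&(x<.58)&(abs(y+.33)<.3)
    h,e=np.histogram(y[m],bins=np.arange(-.65,-.05,.01)); print(n,[(round(b,2),int(c)) for b,c in zip(e,h) if c])
    for lo,hi in((.38,.58),):
        print(" x range",np.percentile(x[m],[0.3,1,99,99.7])," y",np.percentile(y[m],[.3,1,90,95,99]))
    k=(W[:,2]>.168)&(W[:,2]<.19)&m.any()&(x>.38)&(x<.6)
    print(" abacus y",np.percentile(y[k],[1,50,90,99]))
E
```

```text
top [(np.float64(-0.54), 129), (np.float64(-0.53), 195), (np.float64(-0.52), 190), (np.float64(-0.51), 193), (np.float64(-0.5), 120), (np.float64(-0.49), 62), (np.float64(-0.48), 82), (np.float64(-0.47), 89), (np.float64(-0.46), 87), (np.float64(-0.45), 115), (np.float64(-0.44), 131), (np.float64(-0.43), 146), (np.float64(-0.42), 147), (np.float64(-0.41), 151), (np.float64(-0.4), 149), (np.float64(-0.39), 144), (np.float64(-0.38), 129), (np.float64(-0.37), 103), (np.float64(-0.36), 92), (np.float64(-0.35), 81), (np.float64(-0.34), 134), (np.float64(-0.33), 121), (np.float64(-0.32), 88), (np.float64(-0.31), 202), (np.float64(-0.3), 199), (np.float64(-0.29), 58), (np.float64(-0.21), 1), (np.float64(-0.18), 1), (np.float64(-0.17), 7), (np.float64(-0.16), 7)]
 x range [0.39008407 0.3906305  0.53854802 0.53991382]  y [-0.53646364 -0.5351832  -0.30301703 -0.29479518 -0.2881728 ]
 abacus y [-0.49182206 -0.40388832 -0.32115379 -0.31052982]
scene [(np.float64(-0.54), 289), (np.float64(-0.53), 244), (np.float64(-0.52), 255), (np.float64(-0.51), 233), (np.float64(-0.5), 242), (np.float64(-0.49), 86), (np.float64(-0.48), 52), (np.float64(-0.47), 85), (np.float64(-0.46), 89), (np.float64(-0.45), 88), (np.float64(-0.44), 130), (np.float64(-0.43), 132), (np.float64(-0.42), 161), (np.float64(-0.41), 146), (np.float64(-0.4), 165), (np.float64(-0.39), 138), (np.float64(-0.38), 146), (np.float64(-0.37), 113), (np.float64(-0.36), 92), (np.float64(-0.35), 80), (np.float64(-0.34), 78), (np.float64(-0.33), 125), (np.float64(-0.32), 60), (np.float64(-0.31), 45), (np.float64(-0.3), 97), (np.float64(-0.29), 31), (np.float64(-0.21), 5), (np.float64(-0.19), 6), (np.float64(-0.18), 6), (np.float64(-0.17), 14), (np.float64(-0.16), 7)]
 x range [0.39376334 0.39459246 0.54281422 0.54316708]  y [-0.53830473 -0.53758342 -0.32485206 -0.30082079 -0.20151455]
 abacus y [-0.49404841 -0.41398747 -0.32135986 -0.31162933]
```

>>> drive_tool(xyz=[[0.0135,-0.028,0],[0.0135,-0.028,0],[0.0135,-0.028,-0.01],[0,0,-0.03],[0,0,-0.035],[0,0,-0.035],[0,0,-0.035],[0,0,-0.03],[0,0,-0.015],[0,0,0]], turn=[0,0,0,0,0,0,0,0,0,0])

```text
clock: 2.93
eef_pos: [0.5813, -0.3062, 0.2208]
eef_rot: [-180.0, -0.3, 141.5]
contact_force: [0.2, 0.6, -0.2]
grip_width: 0.0651
finger_force: 0.0
```

```bash
python3 - <<'E'
from h import *
s=robot.sense(); print(s["eef_pos"],s["eef_rot"])
i=robot.get_image("wrist"); print(i["mount"]); cv2.imwrite("pics/w1.png",i["img"][...,::-1])
E
```

```text
[ 0.58129366 -0.30622145  0.22083867] [-179.95055278   -0.31804642  141.45894588]
[[ 4.58229943e-04 -9.62923717e-01 -2.69773433e-01  7.55532192e-02]
 [ 9.99999817e-01  3.34631476e-04  5.04146285e-04  1.22663442e-03]
 [-3.95179732e-04 -2.69773615e-01  9.62923694e-01  1.97835100e-02]
 [ 0.00000000e+00  0.00000000e+00  0.00000000e+00  1.00000000e+00]]
```

View pics/w1.png

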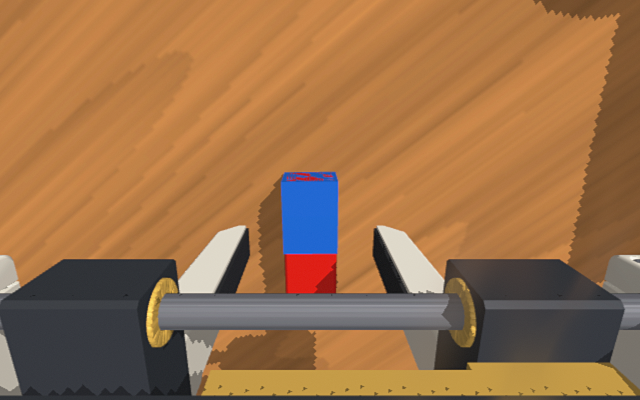

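The wrist picture shows the eraser at (310,235), centred between the fingers and in line with them.

>>> drive_tool(xyz=[[0.001,-0.002,-0.01],[0,0,-0.01],[0,0,-0.008],[0,0,-0.002],[0,0,0]], turn=[0,0,0,0,0])

```text
clock: 3.4
eef_pos: [0.5829, -0.3086, 0.1941]
eef_rot: [-180.0, -0.0, 141.5]
contact_force: [-0.2, 0.5, -0.8]
grip_width: 0.0654
finger_force: 0.0
```

>>> drive_tool(xyz=[[0,0,0],[0,0,0],[0,0,0],[0,0,0],[0,0,0],[0,0,0]], turn=[0,0,0,0,0,0], jaw=0.2, newtons=10)

```text
clock: 3.9
eef_pos: [0.583, -0.3086, 0.1949]
eef_rot: [-180.0, 0.0, 141.5]
contact_force: [-0.6, -0.3, 2.1]
grip_width: 0.03
finger_force: 10.4
```

>>> drive_tool(xyz=[[0,0,0.015],[0,0,0.025],[0,0,0.025],[-0.004,0.018,0.01],[-0.008,0.036,0],[-0.008,0.036,0],[-0.008,0.036,0],[-0.008,0.036,0],[-0.008,0.036,0],[-0.008,0.034,0],[-0.006,0.025,0],[-0.002,0.0105,0]], turn=[0,0,0,0,0,0,0,0,0,0,0,0])

```text
clock: 4.9
eef_pos: [0.5222, -0.0386, 0.2711]
eef_rot: [179.9, 0.0, 141.6]
contact_force: [0.4, -0.3, -1.4]
grip_width: 0.0301
finger_force: 10.0
```

>>> drive_tool(xyz=[[0,0,-0.02],[0,0,-0.02],[0,0,-0.012],[0,0,-0.005],[0,0,0],[0,0,0]], turn=[0,0,0,0,0,0])

```text
clock: 5.4
eef_pos: [0.5233, -0.0415, 0.2135]
eef_rot: [180.0, 0.0, 141.4]
contact_force: [0.5, -0.1, -0.3]
grip_width: 0.0297
finger_force: 10.0
```

```bash
python3 - <<'E'
from h import *
s=robot.sense(); print(s["eef_pos"],s["eef_rot"],s["contact_force"])
i=robot.get_image("wrist"); cv2.imwrite("pics/w2.png",i["img"][...,::-1])
E
```

```text
[ 0.52331198 -0.04152213  0.21346544] [1.79993292e+02 1.55123927e-02 1.41426659e+02] [ 0.52811669 -0.10093379 -0.27291857]
```

View pics/w2.png

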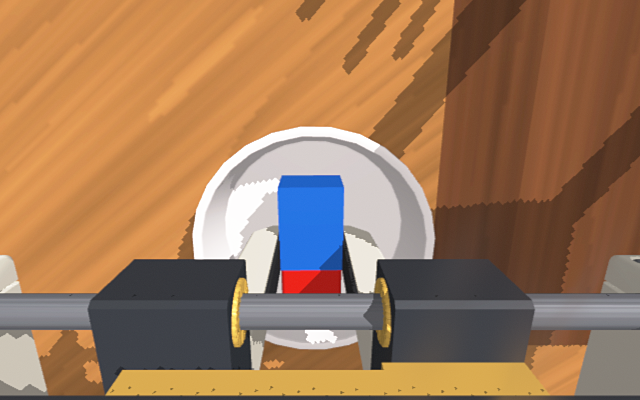

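The wrist picture shows the eraser at (311,225), centred in the dish (ring centred near (313,238)) and clear of the wall all round. It can be lowered softly.

>>> drive_tool(xyz=[[0,0,-0.003],[0,0,-0.003],[0,0,-0.002],[0,0,-0.001],[0,0,-0.001],[0,0,-0.001],[0,0,-0.001],[0,0,0],[0,0,0]], turn=[0,0,0,0,0,0,0,0,0])

```text
clock: 6.2
eef_pos: [0.523, -0.0411, 0.2007]
eef_rot: [-180.0, -0.0, 141.5]
contact_force: [-0.4, -0.4, -0.8]
grip_width: 0.0299
finger_force: 10.0
```

>>> drive_tool(xyz=[[0,0,-0.0005],[0,0,-0.0005],[0,0,0],[0,0,0]], turn=[0,0,0,0])

```text
clock: 6.53
eef_pos: [0.523, -0.0411, 0.1999]
eef_rot: [180.0, 0.0, 141.5]
contact_force: [-1.0, -0.5, 2.9]
grip_width: 0.0299
finger_force: 10.0
```

>>> drive_tool(xyz=[[0,0,0],[0,0,0],[0,0,0],[0,0,0],[0,0,0],[0,0,0]], turn=[0,0,0,0,0,0], jaw=0.44)

```text
clock: 7.03
eef_pos: [0.523, -0.0411, 0.1997]
eef_rot: [-180.0, -0.0, 141.5]
contact_force: [0.5, 0.1, 1.1]
grip_width: 0.041
finger_force: 0.0
```

>>> drive_tool(xyz=[[0,0,0.01],[0,0,0.02],[0,0,0.03],[0,0,0.04],[0,0,0.04],[0.01,-0.005,0.035],[0.03,-0.01,0.025],[0.035,-0.01,0.015],[0.035,-0.01,0.01],[0.035,-0.01,0.01],[0.035,-0.01,0],[0.035,-0.01,0]], turn=[0,0,0,-5,-7,-7,-7,-7,-7,-7,-7,-7])

```text
clock: 8.03
eef_pos: [0.7393, -0.1066, 0.4363]
eef_rot: [179.9, 0.0, 80.1]
contact_force: [-1.1, 0.8, -0.2]
grip_width: 0.041
finger_force: 0.0
```

>>> drive_tool(xyz=[[0.015,0,0],[0.015,0,0],[0.015,0,0],[0.015,0,0],[0.015,0,0],[0.015,0,0],[0.015,0,0],[0.015,0,0],[0.015,0,0],[0,0,0],[0,0,0],[0,0,0]], turn=[-7,-7,-7,-7,-7,-7,-7,-7,-7,-7,-7,-3.5])

```text
clock: 9.03
eef_pos: [0.8731, -0.1061, 0.435]
eef_rot: [-180.0, 0.0, -0.4]
contact_force: [-0.5, -0.3, 0.4]
grip_width: 0.0412
finger_force: 0.0
```

```bash
python3 - <<'E'
from h import *
s=robot.sense(); print(s["eef_pos"],s["eef_rot"],s["joints"])
E
```

```text
[ 0.87312291 -0.10610331  0.43504302] [-1.79998749e+02  2.07831688e-02 -4.48569501e-01] [-8.58984203e+00  3.35946431e+01  4.61090647e+01 -1.73307331e-03
  1.00317043e+02  8.18584176e+01]
```

>>> drive_tool(xyz=[[0.03,-0.003,0],[0.03,-0.003,0],[0.03,-0.003,0],[0.03,-0.003,0],[0.03,-0.003,0],[0.03,-0.003,0],[0.03,-0.003,0],[0.03,-0.003,0]], turn=[0,0,0,0,0,0,0,0])

```text
clock: 9.7
eef_pos: [1.0078, -0.1185, 0.4052]
eef_rot: [179.7, -2.5, -0.0]
contact_force: [-0.6, -0.0, 1.1]
grip_width: 0.0408
finger_force: 0.0
```

```bash
python3 - <<'E'
from h import *
s=robot.sense(); print(s["eef_pos"],s["eef_rot"],s["joints"])
E
```

```text
[ 1.00775004 -0.11852685  0.40521279] [ 1.79712336e+02 -2.54448764e+00 -3.77618453e-02] [-8.15660879e+00  6.23613487e+01  4.34756013e+00  7.96020908e-02
  1.10731468e+02  8.19173831e+01]
```

>>> drive_tool(xyz=[[0.04,-0.005,0],[0.04,-0.005,0],[0.04,-0.005,0],[0.04,-0.005,0],[0.04,-0.005,0],[0.04,-0.005,0]], turn=[0,0,0,0,0,0])

```text
clock: 10.2
eef_pos: [1.046, -0.1246, 0.3471]
eef_rot: [178.7, -11.2, 0.1]
contact_force: [-0.6, -0.4, -0.1]
grip_width: 0.0406
finger_force: 0.0
```

```bash
python3 - <<'E'
from h import *
s=robot.sense(); print(s["eef_pos"],s["eef_rot"],s["joints"])
E
```

```text
[ 1.04601565 -0.12460956  0.34705334] [ 1.78660582e+02 -1.12448555e+01  9.03072872e-02] [-8.21236147 65.85430296  4.17016978  0.29099505 98.65569829 81.90150255]
```

>>> drive_tool(xyz=[[0.035,-0.004,0.02],[0.035,-0.004,0.02],[0.035,-0.004,0.02],[0.035,-0.004,0.02],[0.035,-0.004,0.02],[0.035,-0.004,0.02],[0.035,-0.004,0.02],[0.035,-0.004,0.02],[0.035,-0.004,0.02],[0.035,-0.004,0.02],[0.035,-0.004,0.02],[0.035,-0.004,0.02]], turn=[0,0,0,0,0,0,0,0,0,0,0,0])

```text
clock: 11.2
eef_pos: [1.0525, -0.1237, 0.4359]
eef_rot: [176.3, -28.8, 0.9]
contact_force: [1.0, -0.2, -0.1]
grip_width: 0.0412
finger_force: 0.0
```

```bash
python3 - <<'E'
from h import *
s=robot.sense(); print(s["eef_pos"],s["eef_rot"],s["joints"])
E
```

```text
[ 1.0525398  -0.12373089  0.435946  ] [176.29203689 -28.83621009   0.90980717] [-8.15879641 61.52203677  4.20613254  0.6898477  85.22629164 82.00567068]
```

>>> drive_tool(xyz=[[0.035,-0.004,0.02],[0.035,-0.004,0.02],[0.035,-0.004,0.02],[0.035,-0.004,0.02],[0.035,-0.004,0.02],[0.035,-0.004,0.02]], turn=[0,0,0,0,0,0])

```text
clock: 11.7
eef_pos: [1.0591, -0.1239, 0.466]
eef_rot: [174.8, -37.5, 1.7]
contact_force: [0.2, 0.2, 0.7]
grip_width: 0.0411
finger_force: 0.0
```

>>> drive_tool(xyz=[[-0.02,-0.005,0],[-0.02,-0.005,0],[-0.02,-0.005,0],[-0.02,-0.005,0],[-0.02,-0.005,0],[-0.02,-0.005,0]], turn=[0,0,0,0,0,0])

```text
clock: 12.2
eef_pos: [0.9514, -0.1513, 0.4669]
eef_rot: [174.8, -37.5, 1.7]
contact_force: [-0.3, -1.0, 0.5]
grip_width: 0.0407
finger_force: 0.0
```

```bash
cat >> h.py <<'E'
from scipy.spatial.transform import Rotation as Ro
a=np.radians(52.15); EX=np.array([np.cos(a),np.sin(a),0]); EY=np.array([-EX[1],EX[0],0])
O=.4667*EX-.412*EY
def st():
    s=robot.sense(); R=Ro.from_euler("xyz",s["eef_rot"],degrees=True).as_matrix(); p=s["eef_pos"]; t=p+.186*R[:,2]
    S=lambda q:np.round(1000*np.array([(q-O)@EX,(q-O)@EY,q[2]]),1)
    print("clk",s["clock"],"tcp",p.round(4),"rot",s["eef_rot"].round(1),"j",s["joints"].round(0))
    print("lean",np.degrees(np.arccos(-R[2,2])).round(1),"az",np.degrees(np.arctan2(R[1,2],R[0,2])).round(1),"tool y az",np.degrees(np.arctan2(R[1,1],R[0,1])).round(1),"ydip",R[2,1].round(3))
    print("tip world",t.round(4),"tip shelf",S(t),"tcp shelf",S(p),"F",s["contact_force"].round(1),"Fs",(s["contact_force"]@EX).round(1))
    return s,R,t
E
python3 -c "
from h import *
st()"
```

```text
clk 12.2 tcp [ 0.9514 -0.1513  0.4669] rot [174.8 -37.5   1.7] j [-11.  36.  42.   3.  64.  79.]
lean 37.8 az -6.7 tool y az -91.4 ydip 0.072
tip world [ 1.0645 -0.1647  0.3198] tip shelf [  56.5 -529.6  319.8] tcp shelf [  -2.4 -432.1  466.9] F [-0.3 -1.   0.5] Fs -1.0
```

>>> drive_tool(xyz=[[-0.035,-0.0025,0],[-0.035,-0.0025,0],[-0.035,-0.0025,0],[-0.035,-0.0025,0],[-0.035,-0.0025,0],[-0.035,-0.0025,0],[-0.035,-0.0025,0],[-0.035,-0.0025,0],[-0.035,-0.0025,0],[-0.035,-0.0025,0],[-0.035,-0.0025,0],[-0.035,-0.0025,0]], turn=[3.5,3.5,3.5,3.5,3.5,3.5,3.5,3.5,3.5,3.5,3.5,3.5])

```text
clock: 13.2
eef_pos: [0.5309, -0.181, 0.4668]
eef_rot: [174.7, -37.4, 43.9]
contact_force: [-1.4, -0.2, 0.6]
grip_width: 0.0405
finger_force: 0.0
```

>>> drive_tool(xyz=[[-0.035,-0.002,0],[-0.035,-0.002,0],[-0.035,-0.002,-0.015],[-0.025,-0.002,-0.02],[-0.01,0,-0.03],[0,0,-0.03],[0,0,-0.03],[0,0,-0.03],[0,0,0],[0,0,0]], turn=[3,3,3,2.6,0,0,0,0,0,0])

```text
clock: 14.03
eef_pos: [0.3927, -0.1891, 0.3115]
eef_rot: [174.9, -37.4, 55.2]
contact_force: [1.0, -0.0, 0.7]
grip_width: 0.0409
finger_force: 0.0
```

```bash
python3 - <<'E'
from h import *
st()
for n in("top","scene"):
    i,W=cam(n); cv2.imwrite("pics/%s3.png"%n,i[...,::-1]) 
E
```

```text
clk 14.0333 tcp [ 0.3927 -0.1891  0.3115] rot [174.9 -37.4  55.2] j [-38. -24. 121.  38.  82.  -7.]
lean 37.7 az 46.9 tool y az -37.8 ydip 0.07
tip world [ 0.4703 -0.1061  0.1643] tip shelf [-261.9  -24.4  164.3] tcp shelf [-375.1  -14.1  311.5] F [ 1.  -0.   0.7] Fs 0.6
```

View pics/scene3.png

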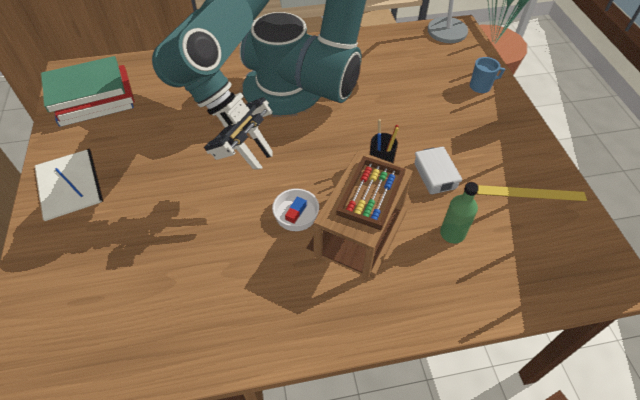

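The scene picture shows the leaned gripper at (240,135), above and behind the dish at (296,210). The eraser lies flat inside the dish, and the way down is clear.

>>> drive_tool(xyz=[[0,-0.001,-0.03],[0,-0.001,-0.03],[0,0,-0.03],[0,0,-0.025],[0,0,-0.015],[0,0,-0.01],[0,0,-0.004],[0,0,0],[0,0,0]], turn=[0,0,0,0,0,0,0,0,0])

```text
clock: 14.88
eef_pos: [0.3932, -0.1915, 0.1689]
eef_rot: [174.7, -37.4, 55.4]
contact_force: [-0.6, -0.2, 0.6]
grip_width: 0.0412
finger_force: 0.0
```

```bash
python3 -c "
from h import *
st()"
```

```text
clk 14.8833 tcp [ 0.3932 -0.1915  0.1689] rot [174.7 -37.4  55.4] j [-39. -15. 128.  41.  69. -18.]
lean 37.7 az 46.8 tool y az -37.8 ydip 0.073
tip world [ 0.4711 -0.1086  0.0217] tip shelf [-263.4  -26.7   21.7] tcp shelf [-376.7  -16.   168.9] F [-0.6 -0.2  0.6] Fs -0.5
```

>>> drive_tool(xyz=[[0.0015,0.002,-0.0035],[0.0018,0.0024,-0.0035],[0.0018,0.0024,0],[0.0012,0.0016,0],[0.0012,0.0016,0],[0.0006,0.0008,0],[0.0006,0.0008,0],[0.0006,0.0008,0],[0.0006,0.0008,0],[0.0006,0.0008,0],[0.0006,0.0008,0],[0.0006,0.0008,0]], turn=[0,0,0,0,0,0,0,0,0,0,0,0])

```text
clock: 15.88
eef_pos: [0.4045, -0.1755, 0.1605]
eef_rot: [174.9, -37.4, 55.3]
contact_force: [-0.2, -0.1, 0.1]
grip_width: 0.0407
finger_force: 0.0
```

>>> drive_tool(xyz=[[0.0006,0.0008,0],[0.0006,0.0008,0],[0.0006,0.0008,0],[0.0006,0.0008,0],[0.0006,0.0008,0],[0.0006,0.0008,0],[0.0006,0.0008,0],[0.0006,0.0008,0],[0.0006,0.0008,0],[0.0006,0.0008,0],[0.0006,0.0008,0],[0.0006,0.0008,0]], turn=[0,0,0,0,0,0,0,0,0,0,0,0])

```text
clock: 16.88
eef_pos: [0.4117, -0.1659, 0.1606]
eef_rot: [174.9, -37.4, 55.3]
contact_force: [-1.5, -1.9, -0.0]
grip_width: 0.0409
finger_force: 1.1
```

```bash
python3 - <<'E'
from h import *
st()
i=robot.get_image("wrist"); cv2.imwrite("pics/w4.png",i["img"][...,::-1])
E
```

```text
clk 16.8833 tcp [ 0.4117 -0.1659  0.1606] rot [174.9 -37.4  55.3] j [-34. -14. 128.  42.  66. -16.]
lean 37.7 az 46.9 tool y az -37.8 ydip 0.071
tip world [ 0.4894 -0.0829  0.0134] tip shelf [-231.9  -25.3   13.4] tcp shelf [-345.1  -14.9  160.6] F [-1.5 -1.9 -0. ] Fs -2.4
```

View pics/w4.png

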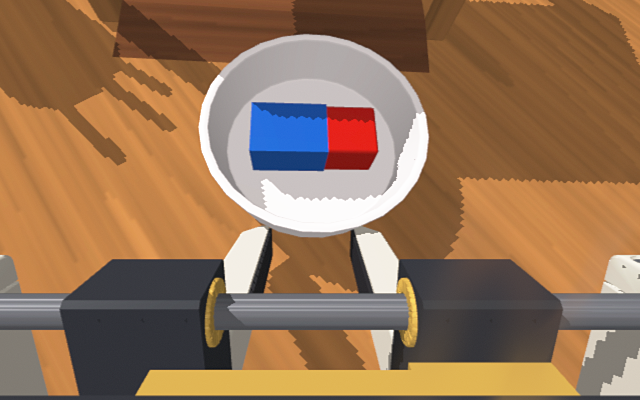

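The wrist picture shows both tips on the dish wall below the rim, at (262,235) and (362,235). They sit evenly about the dish centre (313,135), with the eraser flat inside and a push of about 2.4 N.

>>> drive_tool(xyz=[[0.0008,0.001,0],[0.0009,0.0012,0],[0.0009,0.0012,0],[0.0009,0.0012,0],[0.0009,0.0012,0],[0.0009,0.0012,0],[0.0009,0.0012,0],[0.0009,0.0012,0],[0.0009,0.0011,0],[0.0009,0.0011,0],[0.0009,0.0011,0],[0.0009,0.0011,0]], turn=[0,0,0,0,0,0,0,0,0,0,0,0])

```text
clock: 17.93
eef_pos: [0.4224, -0.1521, 0.1606]
eef_rot: [174.9, -37.4, 55.3]
contact_force: [-1.4, -2.2, -0.0]
grip_width: 0.0405
finger_force: 1.2
```

>>> drive_tool(xyz=[[0.0009,0.0012,0],[0.0009,0.0012,0],[0.0009,0.0012,0],[0.0009,0.0012,0],[0.0009,0.0012,0],[0.0009,0.0012,0],[0.0009,0.0012,0],[0.0009,0.0012,0],[0.0009,0.0011,0.0002],[0.0009,0.0011,0.0002],[0.0009,0.0011,0.0002],[0.0009,0.0011,0.0002]], turn=[0,0,0,0,0,0,0,0,0,0,0,0])

```text
clock: 18.93
eef_pos: [0.4332, -0.138, 0.1613]
eef_rot: [174.9, -37.4, 55.3]
contact_force: [-0.8, -2.1, -1.9]
grip_width: 0.0412
finger_force: 1.0
```

```bash
python3 -c "
from h import *
st()"
```

```text
clk 18.9333 tcp [ 0.4332 -0.138   0.1613] rot [174.9 -37.4  55.3] j [-30. -13. 127.  42.  63. -12.]
lean 37.7 az 46.9 tool y az -37.8 ydip 0.071
tip world [ 0.5108 -0.055   0.014 ] tip shelf [-196.7  -25.1   14. ] tcp shelf [-309.9  -14.7  161.3] F [-0.8 -2.1 -1.9] Fs -2.2
```

>>> drive_tool(xyz=[[0.0009,0.0012,0],[0.0009,0.0012,0],[0.0009,0.0012,0],[0.0009,0.0012,0],[0.0009,0.0012,0],[0.0009,0.0012,0],[0.0009,0.0012,0],[0.0009,0.0012,0.0001],[0.0009,0.0011,0.0001],[0.0009,0.0011,0.0001],[0.0009,0.0011,0.0001],[0.0009,0.0011,0.0001]], turn=[0,0,0,0,0,0,0,0,0,0,0,0])

```text
clock: 19.93
eef_pos: [0.444, -0.1241, 0.1619]
eef_rot: [174.9, -37.4, 55.3]
contact_force: [-1.4, -1.5, -2.4]
grip_width: 0.041
finger_force: 1.1
```

>>> drive_tool(xyz=[[0.0009,0.0012,0],[0.0009,0.0012,0],[0.0009,0.0012,0],[0.0009,0.0012,0],[0.0009,0.0012,0],[0.0009,0.0012,0],[0.0009,0.0012,0],[0.0009,0.0012,0.0001],[0.0009,0.0011,0.0001],[0.0009,0.0011,0.0001],[0.0009,0.0011,0.0001],[0.0009,0.0011,0.0001]], turn=[0,0,0,0,0,0,0,0,0,0,0,0])

```text
clock: 20.93
eef_pos: [0.4548, -0.1101, 0.1623]
eef_rot: [174.9, -37.4, 55.3]
contact_force: [-2.1, -1.4, -2.3]
grip_width: 0.0408
finger_force: 1.1
```

>>> drive_tool(xyz=[[0.0009,0.0012,0],[0.0009,0.0012,0],[0.0009,0.0012,0],[0.0009,0.0012,0],[0.0009,0.0012,0],[0.0009,0.0012,0],[0.0009,0.0012,0],[0.0009,0.0012,0.0001],[0.0009,0.0011,0.0001],[0.0009,0.0011,0.0001],[0.0009,0.0011,0.0001],[0.0009,0.0011,0.0001]], turn=[0,0,0,0,0,0,0,0,0,0,0,0])

```text
clock: 21.93
eef_pos: [0.4656, -0.0961, 0.1629]
eef_rot: [174.8, -37.4, 55.3]
contact_force: [-1.2, -2.1, -1.0]
grip_width: 0.0409
finger_force: 1.2
```

```bash
python3 - <<'E'
from h import *
st()
i=robot.get_image("wrist"); cv2.imwrite("pics/w5.png",i["img"][...,::-1])
E
```

```text
clk 21.9333 tcp [ 0.4656 -0.0961  0.1629] rot [174.8 -37.4  55.3] j [-23. -11. 126.  42.  58.  -7.]
lean 37.7 az 46.9 tool y az -37.8 ydip 0.071
tip world [ 0.5433 -0.0131  0.0157] tip shelf [-143.7  -25.1   15.7] tcp shelf [-256.9  -14.6  162.9] F [-1.2 -2.1 -1. ] Fs -2.4
```

View pics/w5.png

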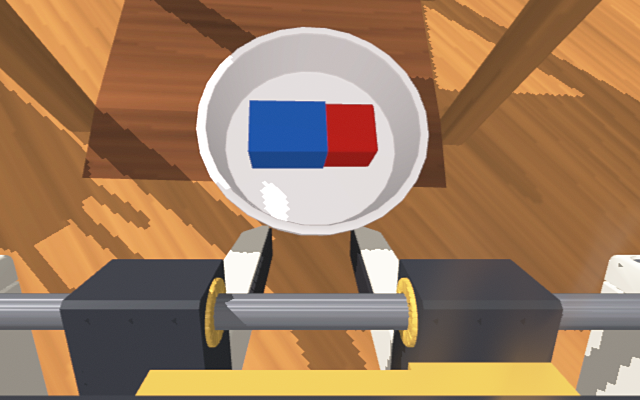

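The wrist picture shows the dish at (313,130) halfway up the ramp, still centred on the tips. The bay posts are clear, at about (60,100) and (500,80).

>>> drive_tool(xyz=[[0.0009,0.0012,0],[0.0009,0.0012,0],[0.0009,0.0012,0],[0.0009,0.0012,0],[0.0009,0.0012,0],[0.0009,0.0012,0],[0.0009,0.0012,0],[0.0009,0.0012,0.0001],[0.0009,0.0011,0.0001],[0.0009,0.0011,0.0001],[0.0009,0.0011,0.0001],[0.0009,0.0011,0.0001]], turn=[0,0,0,0,0,0,0,0,0,0,0,0])

```text
clock: 22.98
eef_pos: [0.4764, -0.0821, 0.1634]
eef_rot: [174.8, -37.4, 55.3]
contact_force: [-1.3, -1.9, 0.6]
grip_width: 0.041
finger_force: 1.4
```

>>> drive_tool(xyz=[[0.0009,0.0012,0],[0.0009,0.0012,0],[0.0009,0.0012,0],[0.0009,0.0012,0],[0.0009,0.0012,0],[0.0009,0.0012,0],[0.0009,0.0012,0.0001],[0.0009,0.0012,0.0001],[0.0009,0.0011,0.0001],[0.0009,0.0011,0.0002],[0.0009,0.0011,0.0002],[0.0009,0.0011,0.0002]], turn=[0,0,0,0,0,0,0,0,0,0,0,0])

```text
clock: 23.98
eef_pos: [0.4871, -0.068, 0.1641]
eef_rot: [174.9, -37.4, 55.3]
contact_force: [-0.8, -0.5, -1.0]
grip_width: 0.041
finger_force: 0.9
```

>>> drive_tool(xyz=[[0.0009,0.0012,0.0002],[0.0009,0.0012,0.0002],[0.0009,0.0012,0.0002],[0.0009,0.0012,0.0002],[0.0009,0.0012,0.0002],[0.0009,0.0012,0.0002],[0.0009,0.0012,0.0002],[0.0009,0.0012,0.0002],[0.0009,0.0011,0.0002],[0.0009,0.0011,0.0002],[0.0009,0.0011,0.0002],[0.0009,0.0011,0.0002]], turn=[0,0,0,0,0,0,0,0,0,0,0,0])

```text
clock: 24.98
eef_pos: [0.498, -0.0541, 0.1667]
eef_rot: [174.9, -37.4, 55.3]
contact_force: [-1.1, -0.8, -2.3]
grip_width: 0.0407
finger_force: 0.9
```

```bash
python3 - <<'E'
from h import *
s,R,t=st()
i=robot.get_image("wrist"); cv2.imwrite("pics/w6.png",i["img"][...,::-1])
K=np.array(i["intrinsics"]); z=i["z_map"]; v,u=np.mgrid[:400,:640]
P=np.stack([(u-K[0,2])/K[0,0]*z,(v-K[1,2])/K[1,1]*z,z],-1); M=np.array(i["mount"])
W=((P@M[:3,:3].T+M[:3,3])@R.T)+s["eef_pos"]
x,y=(W-O)@EX,(W-O)@EY
im=i["img"].astype(int); m=(z>0)&(v<238)&(im.min(-1)>60)&(im.max(-1)-im.min(-1)<40)&(abs(x+.03)<.09)&(abs(y+.025)<.08)&(W[...,2]>.025)&(W[...,2]<.06)
p=np.stack([x[m],y[m]],-1).astype(np.float32); print(m.sum(),cv2.minEnclosingCircle(p)); print([ (k,p[abs(p[:,1]+.025)<.01][:,0].__getattribute__(k)()) for k in("min","max")])
E
```

```text
clk 24.9833 tcp [ 0.498  -0.0541  0.1667] rot [174.9 -37.4  55.3] j [-16.  -9. 123.  42.  55.  -2.]
lean 37.7 az 46.9 tool y az -37.8 ydip 0.071
tip world [0.5757 0.0289 0.0195] tip shelf [-90.6 -24.9  19.5] tcp shelf [-203.8  -14.4  166.7] F [-1.1 -0.8 -2.3] Fs -1.3
12410 ((-0.03329898416996002, -0.022945402190089226), 0.0674319788813591)
[('min', np.float32(-0.08944636)), ('max', np.float32(0.0336588))]
```

>>> drive_tool(xyz=[[0.0009,0.0012,0.0002],[0.0009,0.0012,0.0002],[0.0009,0.0012,0.0002],[0.0009,0.0012,0.0002],[0.0009,0.0012,0.0002],[0.0009,0.0012,0.0002],[0.0009,0.0012,0.0002],[0.0009,0.0012,0.0002],[0.0009,0.0011,0.0002],[0.0009,0.0011,0.0002],[0.0009,0.0011,0.0002],[0.0009,0.0011,0.0002]], turn=[0,0,0,0,0,0,0,0,0,0,0,0])

```text
clock: 26.03
eef_pos: [0.5088, -0.0401, 0.1691]
eef_rot: [174.9, -37.4, 55.3]
contact_force: [-0.9, -1.5, -1.2]
grip_width: 0.0414
finger_force: 0.9
```

>>> drive_tool(xyz=[[0.0009,0.0012,0.0001],[0.0009,0.0012,0.0001],[0.0009,0.0012,0.0001],[0.0009,0.0012,0.0001],[0.0009,0.0012,0.0001],[0.0009,0.0012,0],[0.0009,0.0012,0],[0.0006,0.0008,0],[0.0003,0.0004,0],[0,0,0],[0,0,0]], turn=[0,0,0,0,0,0,0,0,0,0,0])

```text
clock: 26.95
eef_pos: [0.516, -0.0306, 0.1696]
eef_rot: [174.9, -37.4, 55.3]
contact_force: [-0.6, -0.2, -1.3]
grip_width: 0.0407
finger_force: 0.6
```

```bash
cat > m.py <<'E'
from h import *
s,R,t=st()
i=robot.get_image("wrist"); cv2.imwrite("pics/w7.png",i["img"][...,::-1])
K=np.array(i["intrinsics"]); z=i["z_map"]; v,u=np.mgrid[:400,:640]
P=np.stack([(u-K[0,2])/K[0,0]*z,(v-K[1,2])/K[1,1]*z,z],-1); M=np.array(i["mount"])
W=((P@M[:3,:3].T+M[:3,3])@R.T)+s["eef_pos"]
x,y=(W-O)@EX,(W-O)@EY
im=i["img"].astype(int); m=(z>0)&(v<238)&(im.min(-1)>50)&(im.max(-1)-im.min(-1)<45)&(abs(x)<.1)&(abs(y+.025)<.08)&(W[...,2]>.025)&(W[...,2]<.06)
p=np.stack([x[m],y[m]],-1).astype(np.float32); print(m.sum(),cv2.minEnclosingCircle(p)); q=p[abs(p[:,1]+.025)<.01][:,0]; print(q.min(),q.max())
E
python3 m.py
```

```text
clk 26.95 tcp [ 0.516  -0.0306  0.1696] rot [174.9 -37.4  55.3] j [-13.  -7. 122.  42.  53.   1.]
lean 37.7 az 46.9 tool y az -37.8 ydip 0.071
tip world [0.5937 0.0524 0.0224] tip shelf [-61.  -24.6  22.4] tcp shelf [-174.3  -14.2  169.6] F [-0.6 -0.2 -1.3] Fs -0.5
4098 ((-0.01544693298637867, -0.02461344003677368), 0.05871400609612465)
-0.05906556 -0.011767573
```

View pics/w7.png

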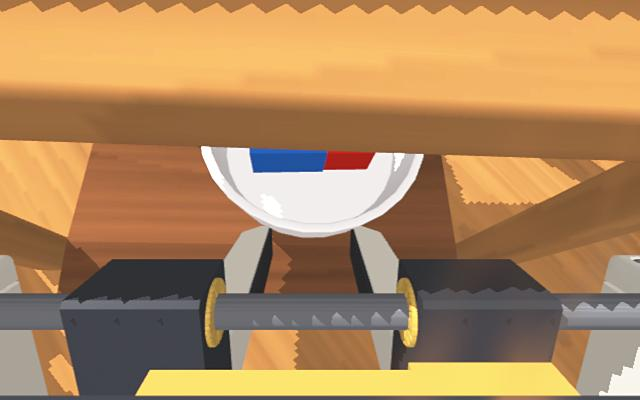

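The wrist picture shows the dish's rear rim at (313,236), under and behind the board edge at about row 148, with the eraser still inside. The dish centre is at about +2 mm in the shelf frame, so I am withdrawing.

>>> drive_tool(xyz=[[-0.0012,-0.0016,0],[-0.003,-0.004,0],[-0.006,-0.008,0],[-0.01,-0.013,0],[-0.015,-0.019,0],[-0.015,-0.019,0],[-0.015,-0.019,0.005],[-0.015,-0.019,0.01],[-0.015,-0.019,0.02],[-0.01,-0.013,0.03],[0,0,0.03],[0,0,0]], turn=[0,0,0,0,0,0,0,0,0,0,0,0])

```text
clock: 28.0
eef_pos: [0.4105, -0.1668, 0.2703]
eef_rot: [174.3, -37.4, 55.5]
contact_force: [0.4, -0.5, 0.6]
grip_width: 0.0415
finger_force: 0.0
```

>>> drive_tool(xyz=[[0,0,0.02],[0,0,0.01],[0,0,0],[0,0,0]], turn=[0,0,0,0])

```text
clock: 28.33
eef_pos: [0.4106, -0.1653, 0.2944]
eef_rot: [174.8, -37.4, 55.3]
contact_force: [-0.5, 0.1, -0.6]
grip_width: 0.041
finger_force: 0.0
```

```bash
python3 m.py; python3 - <<'E'
from h import *
i,W=cam("scene")
cv2.imwrite("pics/s8.png",cv2.resize(i[100:300,220:520,::-1],None,fx=2.5,fy=2.5))
E
```

```text
clk 28.3333 tcp [ 0.4106 -0.1653  0.2944] rot [174.8 -37.4  55.3] j [-34. -23. 122.  38.  78.  -5.]
lean 37.7 az 46.8 tool y az -37.8 ydip 0.072
tip world [ 0.4884 -0.0823  0.1472] tip shelf [-232.1  -24.2  147.2] tcp shelf [-345.3  -13.6  294.4] F [-0.5  0.1 -0.6] Fs -0.3
2725 ((0.002078759716823697, -0.024038510397076607), 0.061974916607141495)
-0.059654962 0.058274817
```

View pics/s8.png

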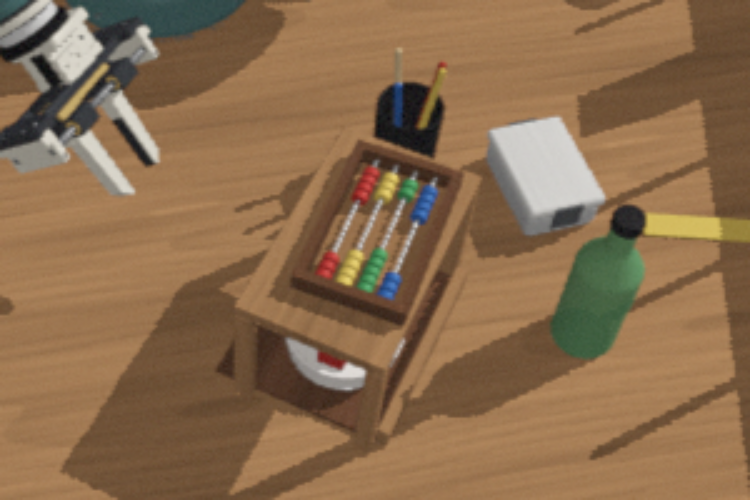

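View pics/w7.png

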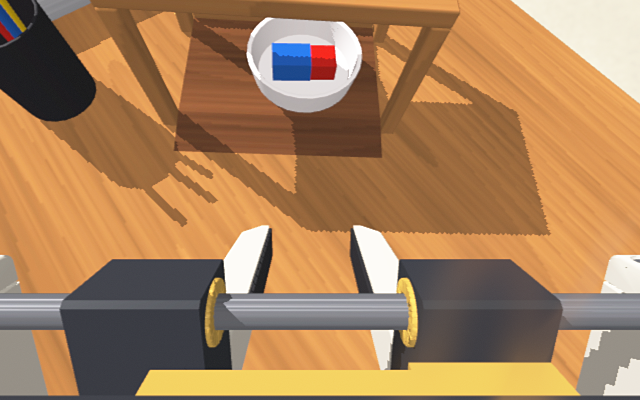

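The wrist picture shows the dish at (305,65), resting on the shelf floor with the eraser lying flat inside. A fitted circle of radius 62 mm puts its centre at x = +2 mm, y = -24 mm in the shelf frame. The scene crop shows the dish under the board at (330,360), the bystanders undisturbed and the gripper clear.

```bash
python3 -c "
from plant import robot
print(robot.close_job())"
```

```text
the job is handed in; nothing more can be done
None
```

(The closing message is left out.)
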